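Pack the travelling paint caddy

TASK

Pack the caddy for painting outdoors: set the red, yellow, blue and green lidded paint pots upright in the caddy, each standing on the floor of the pocket of its own colour. Set them down gently, do not drop them, and leave the white and black lidded pots standing where they are.

Things in the scene. Friction and masses are not known exactly. Their poses are not given: they have to be found in the camera images.
- pot_red: round screw-top paint pot, off-white with red lid and red band; 47 mm diameter, 58 mm tall, straight sides, about 110 g, upright on the table; origin at centre of underside, z up; paint tubes up to 17 mm high lie among the six pots; pots at least 80 mm apart between centres
- pot_yellow: round screw-top paint pot, off-white with yellow lid and yellow band; 47 mm diameter, 58 mm tall, straight sides, about 110 g, upright on the table; origin at centre of underside, z up; paint tubes up to 17 mm high lie among the six pots; pots at least 80 mm apart between centres
- pot_blue: round screw-top paint pot, off-white with blue lid and blue band; 47 mm diameter, 58 mm tall, straight sides, about 110 g, upright on the table; origin at centre of underside, z up; paint tubes up to 17 mm high lie among the six pots; pots at least 80 mm apart between centres
- pot_green: round screw-top paint pot, off-white with green lid and green band; 47 mm diameter, 58 mm tall, straight sides, about 110 g, upright on the table; origin at centre of underside, z up; paint tubes up to 17 mm high lie among the six pots; pots at least 80 mm apart between centres
- pot_white: round screw-top paint pot, off-white with white lid and white band; 47 mm diameter, 58 mm tall, straight sides, about 110 g, upright on the table; origin at centre of underside, z up; a look-alike with no pocket: stays where it is; pots at least 80 mm apart between centres
- pot_black: round screw-top paint pot, off-white with black lid and black band; 47 mm diameter, 58 mm tall, straight sides, about 110 g, upright on the table; origin at centre of underside, z up; a look-alike with no pocket: stays where it is; pots at least 80 mm apart between centres
- pocket_red: square red open pocket, one of four set 2 by 2 (centres 84 mm apart) in a fixed plywood caddy; 72 mm square outside, 64 mm inside, 20 mm high, walls and floor 4 mm; origin at centre of underside, 8 mm above the table (a pot stands 4 mm above origin); x, y along its sides, z up; caddy rim 200 mm square, 24 mm above the table, low wire handles outside two sides
- pocket_yellow: square yellow open pocket, one of four set 2 by 2 (centres 84 mm apart) in a fixed plywood caddy; 72 mm square outside, 64 mm inside, 20 mm high, walls and floor 4 mm; origin at centre of underside, 8 mm above the table (a pot stands 4 mm above origin); x, y along its sides, z up; caddy rim 200 mm square, 24 mm above the table, low wire handles outside two sides
- pocket_blue: square blue open pocket, one of four set 2 by 2 (centres 84 mm apart) in a fixed plywood caddy; 72 mm square outside, 64 mm inside, 20 mm high, walls and floor 4 mm; origin at centre of underside, 8 mm above the table (a pot stands 4 mm above origin); x, y along its sides, z up; caddy rim 200 mm square, 24 mm above the table, low wire handles outside two sides
- pocket_green: square green open pocket, one of four set 2 by 2 (centres 84 mm apart) in a fixed plywood caddy; 72 mm square outside, 64 mm inside, 20 mm high, walls and floor 4 mm; origin at centre of underside, 8 mm above the table (a pot stands 4 mm above origin); x, y along its sides, z up; caddy rim 200 mm square, 24 mm above the table, low wire handles outside two sides
Not all that is in view belongs to the job. Of the things that look like the pot_green, the larger one is meant. Of the things that look like the pot_yellow, take the one that is nearest to the robot's base at the start.

How it is judged:
At the end, for the whole second after the job is handed in: The red, yellow, blue and green pots each stand upright (within 0.08 rad) on the floor of the pocket of the same colour (within 14 mm of its centre, underside no more than 8 mm above the pocket's origin), released and at rest; the white and black pots stand upright within 30 mm of where they began (horizontal distance between pot_red and pocket_red below 0.014 m and z of pot_red in the frame of pocket_red below 0.008 m and angle between each of pot_red, pot_yellow, pot_blue, pot_green, pot_white, pot_black's own z axis and vertical below 0.08 rad and linear speed of each of pot_red, pot_yellow, pot_blue, pot_green, pot_white, pot_black below 0.02 m/s and contact force between the fingers and pot_red below 0.1 N and horizontal distance between pot_yellow and pocket_yellow below 0.014 m and z of pot_yellow in the frame of pocket_yellow below 0.008 m and contact force between the fingers and pot_yellow below 0.1 N and horizontal distance between pot_blue and pocket_blue below 0.014 m and z of pot_blue in the frame of pocket_blue below 0.008 m and contact force between the fingers and pot_blue below 0.1 N and horizontal distance between pot_green and pocket_green below 0.014 m and z of pot_green in the frame of pocket_green below 0.008 m and contact force between the fingers and pot_green below 0.1 N and distance of each of pot_white, pot_black from where it was at the start of the episode below 0.03 m); the robot touches nothing.
It fails at once if the white-lidded pot is pushed or carried more than 30 mm from where it stood, or tipped over (distance of pot_white from where it was at the start of the episode above 0.03 m or angle between pot_white's own z axis and vertical above 0.4 rad).
It fails at once if the black-lidded pot is pushed or carried more than 30 mm from where it stood, or tipped over (distance of pot_black from where it was at the start of the episode above 0.03 m or angle between pot_black's own z axis and vertical above 0.4 rad).
It fails at once if a pot is dropped (falls freely, out of the fingers, at over 0.7 m/s: about 25 mm of fall) ((linear speed of pot_red above 0.7 m/s and contact force between the fingers and pot_red below 0.05 N) or (linear speed of pot_yellow above 0.7 m/s and contact force between the fingers and pot_yellow below 0.05 N) or (linear speed of pot_blue above 0.7 m/s and contact force between the fingers and pot_blue below 0.05 N) or (linear speed of pot_green above 0.7 m/s and contact force between the fingers and pot_green below 0.05 N)).
It also fails if it takes over 102 s, if anything falls off the work surface, if the arm or the gripper's body presses on something with over 40 N, if the wrist force passes 120 N, or if a joint passes its speed limit or range.

ROBOT

A 6-joint arm with a two-finger parallel gripper is mounted at the origin on the work surface. World frame = base frame: x ahead of the robot, y to its left, z up, the work surface at z = 0. Lengths are in m, angles in rad, forces in N, time in s.
With the tool pointing down it reaches from about 0.325 to 0.85 m from the base axis. Payload 4.4 kg.
Tool frame: the origin (TCP) lies on the centre line of the jaws, within the pads' length; the fingertips stand 11 mm ahead of it and the grasp point (between the pads) lies 8 mm behind it; z points along the fingers, y is the line along which they close (so a half turn about z gives the same grasp; the last joint's range is limited). The gripper opens to 94 mm and grips with 3 to 60 N. Pads are 16 mm wide; open, the fingers measure 119 mm over their backs; the gripper's body (75 mm by 177 mm) begins 78 mm behind the grasp point.
Start: joints at [1.141, 0.207, 1.542, -0, 1.393, -0.15], TCP at [0.159, 0.553, 0.216] pointing down, gripper open.
Joint ranges: [-2.73, 2.73], [-0.86, 2.22], [0.23, 2.46], [-1.11, 4.25], [0.08, 2.63], [-2.82, 2.82]. Speed limits (rad/s): [2.79, 2.79, 3.14, 3.14, 3.14, 3.14].

INTERFACE

Orientations are given as [roll, pitch, yaw] about the fixed x, y, z axes, in that order (R = Rz(yaw) Ry(pitch) Rx(roll)).
In Python, from rig import status, cams, ticket gives the robot as it stands.
- The arm moves only by the tool jog_arm, never from a script. Its argument "steps" is a list of rows, each a list of 3 entries, a list of its own where there are three numbers: the shift along the tool's x, y, z as a fraction of full scale, then the turn, a rotation vector about the tool's x, y, z as a fraction of full scale, then the opening, from 0 (shut) to 1 (fully open). In form: [[[tx, ty, tz], [rx, ry, rz], grip], ...]. A call has exactly 10 rows; each row shifts and turns the commanded pose from where the row before left it, along the tool's axes as they then stand; what a row does not reach is not made up. Full scale, the value 1, is 6 cm for a shift and 0.15 rad for a turn. A row lasts 1/8 s, in which the tool goes at most 62.5 mm and 10.7 degrees, less where a joint would pass 70% of its speed; a pose out of reach is approached as far as the arm can. A call with a number of a shift or a turn outside -1 to 1 is refused whole. A call with a gripper value outside its range is refused whole. The fingers move at their own pace and stop on an object; the grip force is fixed at half the most. Time passes only in rows, so rows that do not move let the fingers close, or fill a call up. It gives the time, the measured TCP pose, the force, the opening and the grip force at its end, in the units of the state.
- status.sense(): the state, without advancing time (a new reading comes with each control period).
- cams.capture(name): name is "side" or "top" or "wrist"; returns the picture (480x640x3 uint8, blue, green, red); there is no depth.
- cams.calibration(name): a dict with "fx", "fy", "cx", "cy" (pixels), "xyz" and "orientation" of the camera in the world. Camera axes: x right, y down, z forward; pixel columns grow to the right and rows downward; lengths in m; the calibration is good to about 2 mm. A picture is of the moment at which its call begins: read the wrist's pose just before it. calibration takes no time and is no camera call; for the wrist camera it gives the pose at the moment of the call.
- ticket.job_done(): hands the job in; it is judged then, once.
Trained networks look in the newest picture that a camera, given by its name, has taken for a name from the list of things; names that differ only in an ending like _2 or _b are one class to them, and where a whole thing is asked for, a point or a joint stands for the part that bears it (a point fixed in the world has none). Each returns a list of dicts, best first, with "conf" (0 to 1); they miss things now and then, are a little off and sometimes report something else, mostly with a low value. They report only what shows in the picture. A call takes as long as a camera call. They do not tell look-alikes from the thing itself.
- cams.silhouettes(thing, camera): "pixels" (480x640 bool, what is visible of it) and "box" ([centre column, centre row, width, height] in pixels, round what is visible of it).
- cams.pinpoint(thing, camera): "point" ([column, row] in pixels: a listed point, or the origin of a listed thing).
The state is a dict: "time": time; "joints": joint angles; "joint_vel": joint speeds; "effort": joint torques, N m; "ee_pos": TCP position; "tcp_rot": TCP orientation; "contact_force": force on the tool from outside, world axes, zero at the start; "ft_torque": the same for the moment, N m; "grip_width": opening from 0.0 (shut) to 1.0 (fully open); "grip_force": force on a finger pad.
Only numpy, scipy, OpenCV 4.12 (cv2) and the standard library are available. Lean on these libraries where they do the work, as an engineer would, in place of code of your own. Each camera call takes 0.05 s, during which the arm holds its last target. There are 200 camera calls.

## Working session

There is one attempt and no reset: what is moved stays moved. The work goes in short steps, Python scripts to look and compute and a tool call to move; the robot and the scene stay as the last step left them, time stands still between calls to the robot, and variables do not carry over. Pictures are saved under pics/ and viewed, at most 14 in all, crops included, and the job is handed in when it is done.

Besides the shell and the picture viewer there is one more tool, called after "Request:" by a JSON object that holds its "op" and its "data", one argument or row to a line. jog_arm: Moves the arm, as the interface text tells. Shift numbers are shares of 6 cm and turn numbers shares of 0.15 rad, none past 1 either way. Its arguments: {"type":"object","properties":{"steps":{"type":"array","items":{"type":"array"}}},"required":["steps"]}

```bash
mkdir -p pics; ls
python3 - <<'E'
from rig import status,cams
import cv2
s=status.sense();print(s)
for n in("top","side"):
    cv2.imwrite(f"pics/{n}0.png",cams.capture(n));print(n,cams.calibration(n))
    for t in ["pot_red","pot_yellow","pot_blue","pot_green","pot_white","pot_black","pocket_red","pocket_yellow","pocket_blue","pocket_green"]:
        print(t,[([round(float(v),1) for v in d["point"]],round(float(d["conf"]),2)) for d in cams.pinpoint(t,n)])
print(cams.calibration("wrist"),status.sense()["time"])
E
```

```text
pics
{'time': 0.0, 'joints': array([ 1.14046725e+00,  2.07405003e-01,  1.54295044e+00,  2.48416984e-05,
        1.39351845e+00, -1.50526011e-01]), 'joint_vel': array([ 0.00039001, -0.00139783, -0.00050947,  0.00198309, -0.00143331,
        0.00061901]), 'effort': array([ 1.92561696e-03, -3.70877266e+01, -2.81422985e+01,  7.00911717e-02,
        3.61966691e-02, -1.83131283e-04]), 'ee_pos': array([0.15847951, 0.55190653, 0.21530099]), 'tcp_rot': array([-3.13934088e+00, -3.66255307e-04,  2.86178477e+00]), 'contact_force': array([-0.10391549, -0.36427812, -0.5130958 ]), 'ft_torque': array([ 0.0438887 , -0.00186458, -0.03331882]), 'grip_force': 0.0, 'grip_width': 1.0014215246718654}
top {'fx': 528.4178159840732, 'fy': 528.4178159840732, 'cx': 314.6804896180899, 'cy': 241.81568684367264, 'xyz': array([0.24753576, 0.1898409 , 1.22429208]), 'orientation': array([-2.94228027,  0.0035856 , -1.59898041])}
pot_red [([312.1, 265.1], 0.58)]
pot_yellow [([255.5, 205.3], 0.81), ([106.5, 300.9], 0.57), ([251.7, 269.1], 0.55)]
pot_blue [([367.2, 209.6], 0.6)]
pot_green [([251.9, 264.9], 0.86), ([236.5
[... 493 characters left out ...]
3444764 ,  0.01886796, -2.93032619])}
pot_red [([330.6, 258.0], 0.83)]
pot_yellow [([271.3, 286.4], 0.64), ([326.7, 427.8], 0.59)]
pot_blue [([305.0, 225.4], 0.66)]
pot_green [([327.6, 297.7], 0.77), ([357.2, 311.1], 0.47)]
pot_white [([282.6, 256.3], 0.84), ([337.8, 172.5], 0.49)]
pot_black [([343.5, 225.9], 0.89)]
pocket_red [([300.7, 181.0], 0.89)]
pocket_yellow [([318.5, 170.2], 0.81)]
pocket_blue [([336.3, 171.3], 0.72)]
pocket_green [([325.9, 187.6], 0.93)]
{'fx': 415.18247758691797, 'fy': 415.18247758691797, 'cx': 319.55002841114197, 'cy': 236.11226746002635, 'xyz': array([0.08473999, 0.57415514, 0.38509383]), 'orientation': array([2.87572971e+00, 1.40067219e-03, 1.29051050e+00])} 1.1
```

View pics/top0.png

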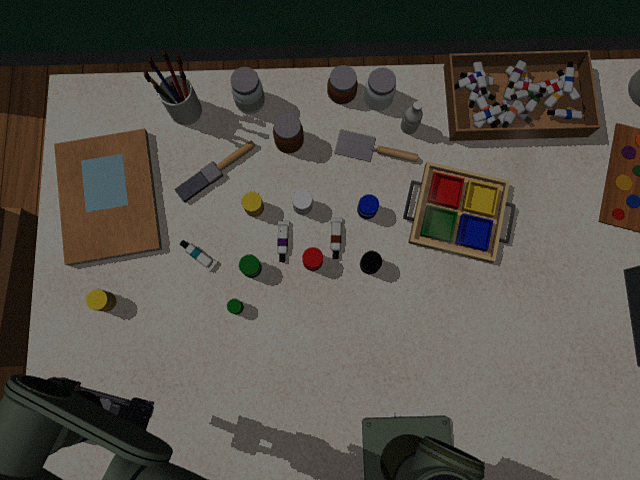

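View pics/side0.png

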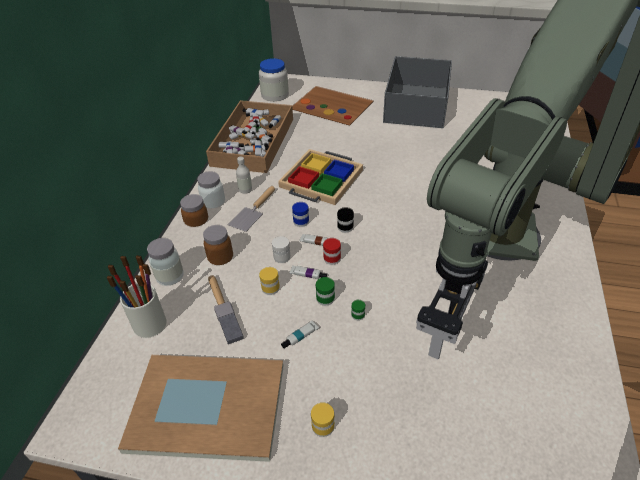

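```bash
cat > h.py <<'E'
from rig import status,cams
import numpy as np,cv2
from scipy.spatial.transform import Rotation as R
from scipy.optimize import least_squares
def ray(c,p):
    d=np.array([(p[0]-c["cx"])/c["fx"],(p[1]-c["cy"])/c["fy"],1])
    return c["xyz"],R.from_euler("xyz",c["orientation"]).apply(d)
def tri(obs):
    A=0;b=0
    for c,p in obs:
        o,d=ray(c,p);d=d/np.linalg.norm(d);M=np.eye(3)-np.outer(d,d);A=A+M;b=b+M@o
    return np.linalg.solve(A,b)
def proj(c,X):
    q=(np.atleast_2d(X)-c["xyz"])@R.from_euler("xyz",c["orientation"]).as_matrix()
    return q[:,:2]/q[:,2:]*[c["fx"],c["fy"]]+[c["cx"],c["cy"]]
def atz(c,p,z):
    o,d=ray(c,p);return o+d*(z-o[2])/d[2]
a=np.linspace(0,2*np.pi,40)
def cyl(x,y,z,r=.0235,h=.058):
    ring=np.c_[x+r*np.cos(a),y+r*np.sin(a)]
    return np.r_[np.c_[ring,0*a+z],np.c_[ring,0*a+z+h]]
def box(c,P):
    q=proj(c,P);lo,hi=q.min(0),q.max(0);return np.r_[(lo+hi)/2,hi-lo]
def fit(obs,X0):  # obs: (calib, box); fits x,y,z, r, h of an upright cylinder
    f=lambda v:np.concatenate([box(c,cyl(*v))-b for c,b in obs])
    s=least_squares(f,[*X0,.0235,.058]);return s.x,np.abs(s.fun).max()
E
python3 - <<'E'
from h import *
T,S=cams.calibration("top"),cams.calibration("side")
print("base px",proj(T,[0,0,0]))
for n in("top","side"):cams.capture(n)
B={}
for k in ["red","yellow","blue","green","white","black"]:
    for n in("top","side"):
        B[k,n]=[(d["box"],d["conf"]) for d in cams.silhouettes("pot_"+k,n)]
        print(k,n,[(np.round(b).astype(int).tolist(),round(float(c),2)) for b,c in B[k,n]])
    best=[]
    for bt,ct in B[k,"top"]:
        for bs,cs in B[k,"side"]:
            X0=tri([(T,bt[:2]),(S,bs[:2])]);X0[2]=0
            v,e=fit([(T,np.array(bt)),(S,np.array(bs))],X0)
            if e<6: print("  ",np.round(v*1000,1),round(e,1),"dist",round(np.hypot(*v[:2]),3))
for k in ["red","yellow","blue","green"]:
    m={n:cams.silhouettes("pocket_"+k,n) for n in("top","side")}
    p={n:cams.pinpoint("pocket_"+k,n) for n in("top","side")}
    for n in m:print(k,n,[(np.round(d["box"]).astype(int).tolist(),round(float(d["conf"]),2)) for d in m[n]])
    print("  pin",np.round(1000*tri([(T,p["top"][0]["point"]),(S,p["side"][0]["point"])])),"box",np.round(1000*tri([(T,m["top"][0]["box"][:2]),(S,m["side"][0]["box"][:2])])))
E
```

```text
base px [[406.98409402 461.89720166]]
red top [([311, 258, 19, 23], 0.69)]
red side [([326, 185, 29, 23], 0.71), ([332, 252, 20, 27], 0.65)]
   [450.  195.9  -1.   22.6  57.4] 2.8 dist 0.491
yellow top [([253, 204, 20, 24], 0.87), ([104, 302, 29, 19], 0.77), ([300, 202, 21, 23], 0.67)]
yellow side [([269, 283, 15, 28], 0.96), ([322, 420, 20, 33], 0.9)]
   [585.1 329.7 -12.8  18.5  68.6] 1.8 dist 0.672
   [368.4 671.2 -14.1  19.2  68.4] 1.3 dist 0.766
   [ 625.3  222.6 -139.9   23.    68.5] 3.0 dist 0.664
blue top [([368, 207, 24, 29], 0.93), ([311, 260, 21, 20], 0.48)]
blue side [([303, 214, 16, 25], 0.74)]
   [565.4  60.8   3.1  24.9  56.2] 2.1 dist 0.569
green top [([236, 306, 16, 13], 0.72), ([250, 266, 20, 24], 0.66)]
green side [([280, 248, 22, 25], 0.64), ([326, 292, 17, 25], 0.62), ([360, 306, 14, 22], 0.52), ([338, 169, 32, 17], 0.47)]
   [344.8 368.8   7.5  14.5  45.7] 1.4 dist 0.505
   [435.4 336.6   1.9  21.2  48.6] 2.4 dist 0.55
white top [([302, 203, 19, 22], 0.93), ([369, 263, 21, 27], 0.27)]
white side [([281, 247, 20, 24], 0.71)]
   [581.5 214.   15.2  22.1  46.2] 2.1 dist 0.62
black top [([369, 264, 24, 24], 0.77)]
black side [([346, 220, 22, 29], 0.66)]
   [433.9  65.9  -1.5  25.5  62.9] 4.2 dist 0.439
red top [([446, 190, 41, 36], 0.88)]
red side [([303, 177, 32, 19], 0.89)]
  pin [ 614. -119.    4.] box [ 609. -127.   18.]
yellow top [([480, 200, 36, 36], 0.58)]
yellow side [([316, 166, 27, 18], 0.94)]
  pin [ 584. -218.  -15.] box [ 585. -210.    7.]
blue top [([475, 234, 34, 36], 0.77), ([444, 190, 41, 32], 0.55)]
blue side [([338, 170, 32, 21], 0.74)]
  pin [ 510. -199.    6.] box [ 505. -188.   14.]
green top [([440, 226, 39, 36], 0.56)]
green side [([326, 187, 33, 23], 0.97)]
  pin [ 529. -102.    9.] box [ 528. -111.    1.]
```

Yellow candidates are at top pixels (253,204), 0.67 m from the base, and (100,300), 0.77 m. The nearer one at (253,204) is meant. Green candidates are (250,266), r≈21 mm, and (236,306), r≈14 mm. The larger one at (250,266) is meant. I'll confirm both in one crop and measure the caddy by colour.

Run:
```python
from h import *
T,S=cams.calibration("top"),cams.calibration("side")
I={n:cams.capture(n) for n in("top","side")}
cv2.imwrite("pics/crop1.png",cv2.resize(I["top"][170:330,80:400],None,fx=2.5,fy=2.5,interpolation=cv2.INTER_CUBIC))
hue={"red":(172,8),"yellow":(18,34),"blue":(105,130),"green":(45,85)}
def comps(im,k):
    H=cv2.cvtColor(im,cv2.COLOR_BGR2HSV);h=H[...,0];lo,hi=hue[k]
    m=((h>=lo)|(h<=hi)) if lo>hi else (h>=lo)&(h<=hi)
    m=m&(H[...,1]>150)&(H[...,2]>45)
    n,_,st,ce=cv2.connectedComponentsWithStats(m.astype(np.uint8))
    return [(np.round(ce[i],1).tolist(),st[i].tolist()) for i in range(1,n) if st[i][4]>60]
for n in I:
    for k in hue:
        print(n,k,[c for c in comps(I[n],k)])
```

```text
top red [([445.9, 189.6], [428, 172, 37, 36, 901]), ([618.1, 213.4], [612, 208, 13, 12, 122]), ([312.3, 257.6], [303, 248, 20, 22, 335])]
top yellow [([623.2, 182.4], [615, 175, 17, 16, 201]), ([480.7, 197.7], [462, 180, 38, 36, 956]), ([251.6, 201.8], [242, 192, 21, 21, 321]), ([96.8, 299.4], [86, 289, 22, 22, 350])]
top blue [([368.4, 204.0], [358, 195, 21, 19, 310]), ([633.2, 201.1], [627, 195, 13, 13, 139]), ([474.2, 232.1], [457, 214, 36, 36, 871])]
top green [([248.9, 264.3], [239, 255, 20, 20, 300]), ([233.9, 305.5], [228, 299, 13, 14, 145])]
side red [([302.9, 176.9], [288, 166, 31, 23, 440]), ([331.4, 245.7], [323, 239, 18, 15, 211]), ([331.5, 258.5], [324, 254, 16, 9, 78]), ([133.6, 284.2], [125, 266, 19, 40, 131])]
side yellow [([316.1, 162.5], [301, 153, 30, 22, 369]), ([268.5, 275.3], [260, 268, 18, 16, 242]), ([270.6, 288.7], [262, 283, 17, 10, 85]), ([322.1, 414.6], [311, 403, 23, 24, 446]), ([322.9, 430.5], [312, 424, 22, 11, 91])]
side blue [([271.5, 65.2], [260, 58, 24, 15, 292]), ([339.0, 169.6], [324, 160, 30, 21, 370]), ([299.9, 208.8], [292, 203, 16, 13, 171]), ([300.8, 220.8], [293, 217, 16, 8, 72]), ([122.6, 295.7], [115, 286, 18, 21, 75])]
side green [([326.5, 184.1], [312, 174, 30, 22, 396]), ([324.5, 285.5], [316, 277, 18, 18, 252]), ([324.9, 299.5], [317, 295, 17, 8, 71]), ([358.0, 306.1], [352, 301, 13, 12, 124])]
```

View pics/crop1.png

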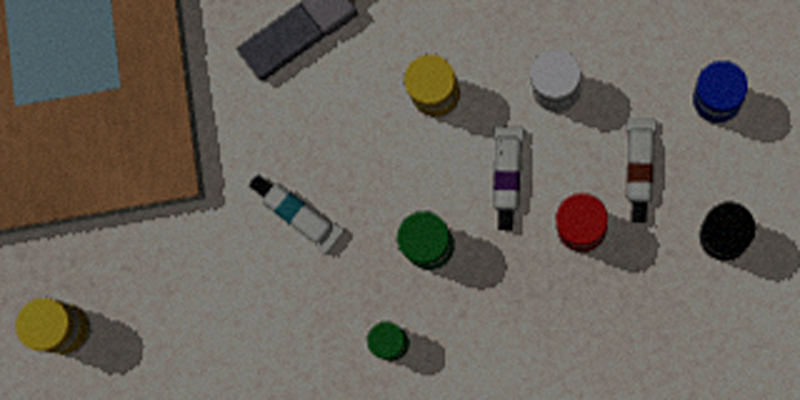

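The crop shows a small green jar below the larger green pot, and a second yellow pot farther away at lower left. Both choices are confirmed.

Run:
```python
from h import *
T,S=cams.calibration("top"),cams.calibration("side")
lid={"red":((312.3,257.6),(331.4,245.7)),"yellow":((251.6,201.8),(268.5,275.3)),"blue":((368.4,204),(299.9,208.8)),"green":((248.9,264.3),(324.5,285.5))}
poc={"red":((445.9,189.6),(302.9,176.9)),"yellow":((480.7,197.7),(316.1,162.5)),"blue":((474.2,232.1),(339,169.6)),"green":((326.5*0+438.,226),(326.5,184.1))}
for k,(t,s) in lid.items():print(k,np.round(1000*tri([(T,t),(S,s)]),1),"top@57",np.round(1000*atz(T,t,.057),1),"side@52",np.round(1000*atz(S,s,.052),1))
P={}
for k,(t,s) in poc.items():
    P[k]=tri([(T,t),(S,s)]);print(k,np.round(1000*P[k],1),"top@20",np.round(1000*atz(T,t,.02),1),"side@20",np.round(1000*atz(S,s,.02),1))
for a,b in(("red","yellow"),("green","blue"),("green","red"),("blue","yellow")):
    d=(P[b]-P[a])[:2];print(a,b,np.hypot(*d),np.degrees(np.arctan2(d[1],d[0])))
```

```text
red [449.5 193.8  48.5] top@57 [447.4 193.7  57. ] side@52 [449.3 197.3  52. ]
yellow [583.4 330.1  49.4] top@57 [581.  329.1  57. ] side@52 [582.8 332.3  52. ]
blue [570.2  61.2  48.3] top@57 [568.   62.2  57. ] side@52 [568.8  65.5  52. ]
green [437.6 336.7  49.9] top@57 [436.3 335.8  57. ] side@52 [437.4 338.5  52. ]
red [ 609.1 -127.6   18.4] top@20 [ 608.  -127.2   20. ] side@20 [ 609.1 -125.6   20. ]
yellow [ 584.9 -207.    22.3] top@20 [ 585.8 -207.7   20. ] side@20 [ 585.4 -210.    20. ]
blue [ 503.6 -185.1   20. ] top@20 [ 503.2 -185.1   20. ] side@20 [ 504.1 -185.2   20. ]
green [ 523.8 -101.7   20.4] top@20 [ 520.2 -101.9   20. ] side@20 [ 527.6 -102.9   20. ]
red yellow 0.0829917166901022 -106.96408392523777
green blue 0.08573578139367281 -103.60247012037475
green red 0.08916271037778313 -16.851519296772477
blue yellow 0.08418084275058056 -15.077239124544484
```

Request:
{"op": "jog_arm", "data": {
  "steps": [
    [[-0.545, -0.217, 0.108], [0, 0, 0], 0.75],
    [[-0.545, -0.217, 0.108], [0, 0, 0], 0.75],
    [[-0.545, -0.217, 0.108], [0, 0, 0], 0.75],
    [[-0.545, -0.217, 0.108], [0, 0, 0], 0.75],
    [[-0.545, -0.217, 0.108], [0, 0, 0], 0.75],
    [[-0.545, -0.217, 0.108], [0, 0, 0], 0.75],
    [[-0.545, -0.217, 0.108], [0, 0, 0], 0.75],
    [[-0.545, -0.217, 0.108], [0, 0, 0], 0.75],
    [[-0.545, -0.217, 0.108], [0, 0, 0], 0.75],
    [[-0.545, -0.217, 0.108], [0, 0, 0], 0.75]
  ]
}}

```text
time: 3.95
ee_pos: [0.4381, 0.3365, 0.1516]
tcp_rot: [3.141, 0.0, 2.862]
contact_force: [0.5, -0.6, -0.2]
grip_width: 0.748
grip_force: 0.0
```

```bash
cat >> h.py <<'E'
def go(tgt,s=None):
    s=s or status.sense();M=R.from_euler("xyz",s["tcp_rot"]).as_matrix()
    d=M.T@(np.array(tgt)-s["ee_pos"])
    print("t",round(s["time"],2),"tcp",np.round(s["ee_pos"]*1000,1),"rpy",np.round(s["tcp_rot"],4),"w",round(float(s["grip_width"]),3),"gf",round(float(s["grip_force"]),1),"total units",np.round(d/.06,3))
hue={"red":(172,8),"yellow":(18,34),"blue":(105,130),"green":(45,85)}
def comps(im,k,amin=60):
    H=cv2.cvtColor(im,cv2.COLOR_BGR2HSV);h=H[...,0];lo,hi=hue[k]
    m=((h>=lo)|(h<=hi)) if lo>hi else (h>=lo)&(h<=hi)
    m=m&(H[...,1]>150)&(H[...,2]>45)
    n,_,st,ce=cv2.connectedComponentsWithStats(m.astype(np.uint8))
    return [(np.round(ce[i],1).tolist(),st[i].tolist()) for i in range(1,n) if st[i][4]>amin]
E
python3 - <<'E'
from h import *
go([.437,.3365,.036])
c=cams.calibration("wrist");im=cams.capture("wrist");cv2.imwrite("pics/w1.png",im)
for k in hue:
    for p,st in comps(im,k,200):print(k,p,st,np.round(1000*atz(c,p,.057),1))
go([.437,.3365,.036])
E
```

```text
t 3.95 tcp [438.1 336.5 151.6] rpy [3.1413e+00 2.0000e-04 2.8618e+00] w 0.748 gf 0.0 total units [ 0.018 -0.005  1.926]
red [164.7, 280.1] [133, 264, 48, 49, 596] [433.5 228.6  57. ]
red [128.9, 311.0] [92, 279, 75, 63, 3576] [448.  196.3  57. ]
yellow [355.7, 374.5] [333, 365, 51, 20, 561] [539.7 334.3  57. ]
yellow [364.6, 438.2] [336, 429, 58, 22, 921] [594.7 326.7  57. ]
green [333.4, 92.8] [310, 70, 48, 47, 1782] [349.4 370.5  57. ]
green [318.0, 241.3] [285, 209, 67, 65, 3341] [436.  335.9  57. ]
t 4.0 tcp [441.1 333.7 150.8] rpy [-3.1398e+00  2.8000e-03  2.8591e+00] w 0.745 gf 0.0 total units [0.084 0.03  1.913]
```

View pics/w1.png

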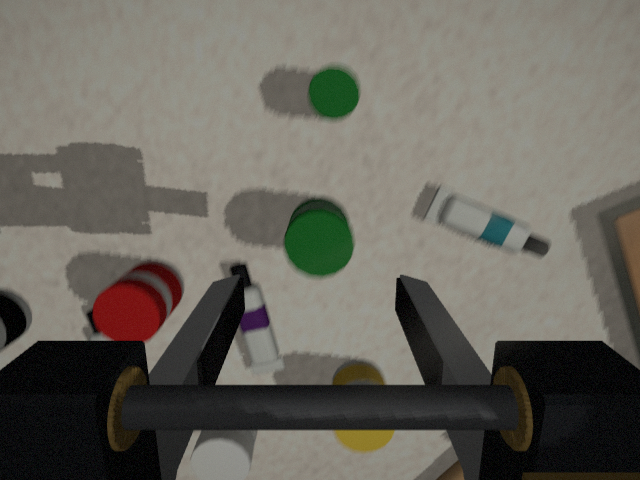

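The wrist view shows the large green pot at (318,241), between and ahead of the fingers, and it agrees with the fixed cameras. Its fingers will clear the purple tube.

Request:
{"op": "jog_arm", "data": {
  "steps": [
    [[0, -0.03, 0.4], [0, 0, 0], 0.75],
    [[0, 0, 0.4], [0, 0, 0], 0.75],
    [[0, 0, 0.4], [0, 0, 0], 0.75],
    [[0, 0, 0.3], [0, 0, 0], 0.75],
    [[0, 0, 0.24], [0, 0, 0], 0.75],
    [[0, 0, 0.18], [0, 0, 0], 0.75],
    [[0, 0, 0], [0, 0, 0], 0.75],
    [[0, 0, 0], [0, 0, 0], 0.3],
    [[0, 0, 0], [0, 0, 0], 0.3],
    [[0, 0, 0], [0, 0, 0], 0.3]
  ]
}}

```text
time: 5.25
ee_pos: [0.4372, 0.3359, 0.0372]
tcp_rot: [3.14, 0.001, 2.862]
contact_force: [0.1, 0.5, 1.3]
grip_width: 0.491
grip_force: 30.0
```

Request:
{"op": "jog_arm", "data": {
  "steps": [
    [[0, 0, -0.3], [0, 0, 0], 0.3],
    [[0, 0, -0.4], [0, 0, 0], 0.3],
    [[0, 0, -0.5], [0, 0, 0], 0.3],
    [[0, 0, -0.5], [0, 0, 0], 0.3],
    [[-0.15, -0.3, 0], [0, 0, 0], 0.3],
    [[-0.33, -0.633, 0], [0, 0, 0], 0.3],
    [[-0.33, -0.633, 0], [0, 0, 0], 0.3],
    [[-0.33, -0.633, 0], [0, 0, 0], 0.3],
    [[-0.33, -0.633, 0], [0, 0, 0], 0.3],
    [[-0.33, -0.633, 0], [0, 0, 0], 0.3]
  ]
}}

```text
time: 6.5
ee_pos: [0.4816, 0.1032, 0.1371]
tcp_rot: [-3.14, -0.002, 2.861]
contact_force: [0.3, -0.2, -1.8]
grip_width: 0.495
grip_force: 30.0
```

Request:
{"op": "jog_arm", "data": {
  "steps": [
    [[-0.33, -0.633, 0], [0, 0, 0], 0.3],
    [[-0.33, -0.633, 0], [0, 0, 0], 0.3],
    [[-0.33, -0.633, 0], [0, 0, 0], 0.3],
    [[-0.33, -0.633, 0], [0, 0, 0], 0.3],
    [[-0.2, -0.4, 0], [0, 0, 0], 0.3],
    [[-0.13, -0.236, 0], [0, 0, 0], 0.3],
    [[0, 0, 0], [0, 0, 0], 0.3],
    [[0, 0, 0], [0, 0, 0], 0.3],
    [[0, 0, 0], [0, 0, 0], 0.3],
    [[0, 0, 0], [0, 0, 0], 0.3]
  ]
}}

```text
time: 7.75
ee_pos: [0.5256, -0.1034, 0.1385]
tcp_rot: [3.142, -0.0, 2.863]
contact_force: [-0.1, -0.5, -2.2]
grip_width: 0.492
grip_force: 30.0
```

Run:
```python
from h import *
go([.526,-.1037,.0485])
c=cams.calibration("wrist");im=cams.capture("wrist");cv2.imwrite("pics/w2.png",im)
for k in hue:
    for p,st in comps(im,k,200):print(k,p,st,np.round(1000*atz(c,p,.02),1))
p=cams.calibration("wrist");print(c["xyz"]-p["xyz"])
C=np.array([.5553,-.1554]);u=np.array([.9636,-.2672])*.042;v=np.array([.2672,.9636])*.042
ctr={"red":C+u+v,"yellow":C+u-v,"blue":C-u-v,"green":C-u+v}
for k,q in ctr.items():
    print(k,np.round(1000*q,1),np.round(proj(c,[*q,.02]),1))
    w=lambda s:np.array([[*(q+a*u/.042+b*v/.042),.028] for a,b in((s,s),(s,-s),(-s,-s),(-s,s))])
    cv2.polylines(im,[np.round(proj(c,w(.032))).astype(int)],True,(255,255,255),1)
cv2.imwrite("pics/w2o.png",im)
go([.526,-.1037,.0485])
```

```text
t 7.75 tcp [ 525.6 -103.4  138.5] rpy [ 3.1416e+00 -1.0000e-04  2.8631e+00] w 0.492 gf 30.0 total units [-0.008 -0.004  1.5  ]
red [323.5, 375.2] [274, 351, 96, 35, 1466] [ 636.7 -132.2   20. ]
yellow [190.8, 316.0] [157, 293, 77, 59, 2976] [ 560.  -214.8   20. ]
yellow [258.0, 369.9] [251, 345, 12, 40, 264] [ 618.  -180.4   20. ]
blue [202.2, 235.5] [143, 185, 115, 103, 10563] [ 503.  -184.6   20. ]
blue [540.1, 211.7] [521, 196, 55, 38, 705] [552.2  50.5  20. ]
blue [577.5, 221.9] [561, 210, 39, 30, 305] [566.9  75.   20. ]
blue [609.9, 262.6] [586, 241, 44, 38, 484] [604.   94.1  20. ]
green [319.2, 280.2] [261, 185, 118, 191, 16960] [ 558.9 -113.4   20. ]
[-4.35665074e-05  1.19960222e-04 -2.27942265e-05]
red [ 607.  -126.2] [[320.5 340.7]]
yellow [ 584.5 -207.1] [[211.4 341.5]]
blue [ 503.6 -184.6] [[202.4 236.3]]
green [ 526.1 -103.7] [[319.5 235.4]]
t 7.8 tcp [ 525.7 -103.5  138.5] rpy [-3.1416e+00  1.0000e-04  2.8630e+00] w 0.498 gf 30.0 total units [-0.006 -0.002  1.5  ]
```

View pics/w2o.png

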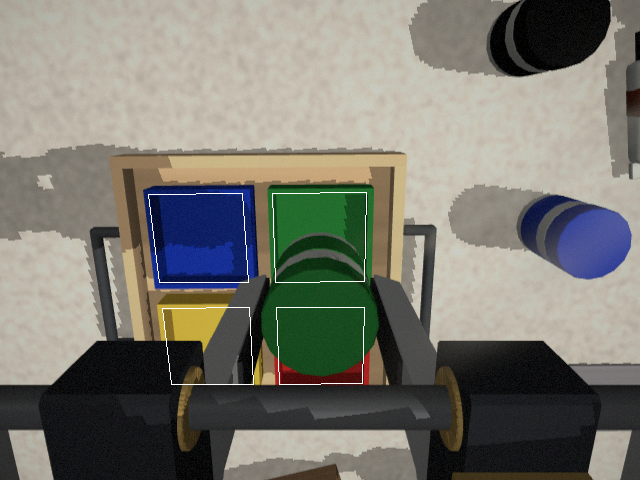

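The overlay of my caddy model lies on the inside edges of all four pockets, and the green pot hangs straight over its pocket. I'll lower it.

Request:
{"op": "jog_arm", "data": {
  "steps": [
    [[0, 0, 0.4], [0, 0, 0], 0.3],
    [[0, 0, 0.4], [0, 0, 0], 0.3],
    [[0, 0, 0.3], [0, 0, 0], 0.3],
    [[0, 0, 0.2], [0, 0, 0], 0.3],
    [[0, 0, 0.1], [0, 0, 0], 0.3],
    [[0, 0, 0.08], [0, 0, 0], 0.3],
    [[0, 0, 0], [0, 0, 0], 0.3],
    [[0, 0, 0], [0, 0, 0], 0.3],
    [[0, 0, 0], [0, 0, 0], 0.3],
    [[0, 0, 0], [0, 0, 0], 0.3]
  ]
}}

```text
time: 9.05
ee_pos: [0.5259, -0.1043, 0.05]
tcp_rot: [-3.142, 0.001, 2.862]
contact_force: [0.3, -0.2, -1.1]
grip_width: 0.49
grip_force: 30.0
```

Request:
{"op": "jog_arm", "data": {
  "steps": [
    [[0, 0, 0.015], [0, 0, 0], 0.3],
    [[0, 0, 0.01], [0, 0, 0], 0.3],
    [[0, 0, 0], [0, 0, 0], 0.3],
    [[0, 0, 0], [0, 0, 0], 0.56],
    [[0, 0, 0], [0, 0, 0], 0.66],
    [[0, 0, 0], [0, 0, 0], 0.66],
    [[0, 0, -0.3], [0, 0, 0], 0.66],
    [[0, 0, -0.5], [0, 0, 0], 0.66],
    [[0, 0, -0.5], [0, 0, 0], 0.66],
    [[0, 0, -0.2], [0, 0, 0], 0.66]
  ]
}}

```text
time: 10.3
ee_pos: [0.5274, -0.1048, 0.1414]
tcp_rot: [-3.141, 0.005, 2.862]
contact_force: [0.4, -0.0, 0.2]
grip_width: 0.659
grip_force: 0.0
```

Run:
```python
from h import *
s=status.sense();go([.4485,.195,.036],s)
c=cams.calibration("wrist");im=cams.capture("wrist")
for k in hue:
    for p,st in comps(im,k,200):print(k,p,st,np.round(1000*atz(c,p,.069),1))
cv2.imwrite("pics/w3.png",im)
```

```text
t 10.3 tcp [ 527.4 -104.8  141.4] rpy [-3.1412  0.0053  2.8618] w 0.659 gf 0.0 total units [2.653 4.44  1.741]
red [322.7, 335.1] [274, 288, 98, 96, 9178] [ 580.8 -118.3   69. ]
yellow [181.1, 315.7] [159, 289, 58, 79, 2332] [ 542.8 -201.    69. ]
yellow [250.9, 349.3] [228, 288, 37, 97, 1911] [ 577.8 -166.    69. ]
blue [204.5, 231.0] [146, 181, 114, 103, 10094] [ 494.6 -167.4   69. ]
blue [539.1, 210.1] [522, 192, 54, 41, 636] [537.2  27.1  69. ]
blue [580.2, 217.8] [560, 204, 49, 34, 624] [548.5  49.9  69. ]
blue [611.3, 259.2] [592, 244, 36, 28, 207] [579.9  65.1  69. ]
green [321.8, 232.3] [269, 180, 106, 105, 8964] [ 514.8 -100.    69. ]
```

View pics/w3.png

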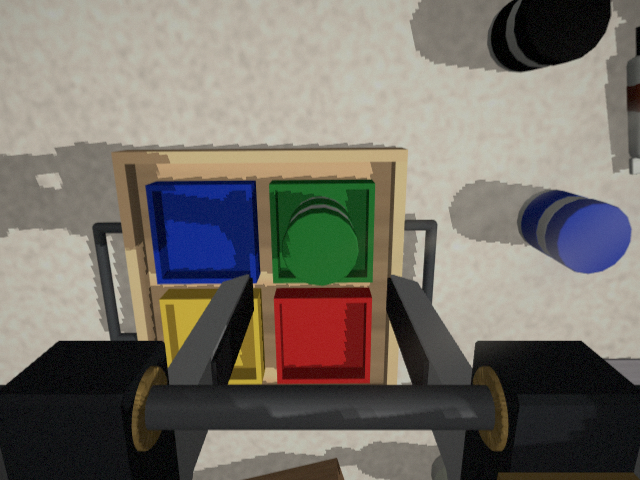

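The green pot stands centred in its pocket at (321,232). Next is blue, at about (569, 63) mm.

Request:
{"op": "jog_arm", "data": {
  "steps": [
    [[0.01, 0.3, 0], [0, 0, 0], 0.75],
    [[0.01, 0.5, 0], [0, 0, 0], 0.75],
    [[0.02, 0.6, 0], [0, 0, 0], 0.75],
    [[0.02, 0.6, 0], [0, 0, 0], 0.75],
    [[0.01, 0.5, 0], [0, 0, 0], 0.75],
    [[0.01, 0.373, 0], [0, 0, 0], 0.75],
    [[0, 0, 0], [0, 0, 0], 0.75],
    [[0, 0, 0], [0, 0, 0], 0.75],
    [[0, 0, 0], [0, 0, 0], 0.75],
    [[0, 0, 0], [0, 0, 0], 0.75]
  ]
}}

```text
time: 11.6
ee_pos: [0.5686, 0.062, 0.1381]
tcp_rot: [-3.141, -0.0, 2.861]
contact_force: [0.2, 0.2, -1.0]
grip_width: 0.753
grip_force: 0.0
```

Run:
```python
from h import *
s=status.sense();go([.569,.063,.036],s)
c=cams.calibration("wrist");im=cams.capture("wrist")
for k in ["blue","red"]:
    for p,st in comps(im,k,200):print(k,p,st,np.round(1000*atz(c,p,.056),1))
```

```text
t 11.6 tcp [568.6  62.  138.1] rpy [-3.1415e+00 -1.0000e-04  2.8605e+00] w 0.753 gf 0.0 total units [-0.003  0.018  1.702]
blue [320.6, 245.2] [285, 202, 73, 83, 4528] [565.9  63.3  56. ]
red [493.4, 10.6] [457, 0, 76, 31, 1448] [463.9 190.8  56. ]
red [401.3, 104.4] [384, 88, 35, 33, 613] [497.5 131.4  56. ]
red [99.3, 321.5] [39, 298, 117, 76, 4811] [575.9 -92.4  56. ]
```

Request:
{"op": "jog_arm", "data": {
  "steps": [
    [[0, 0, 0.4], [0, 0, 0], 0.75],
    [[0, 0, 0.4], [0, 0, 0], 0.75],
    [[0, 0, 0.4], [0, 0, 0], 0.75],
    [[0, 0, 0.3], [0, 0, 0], 0.75],
    [[0, 0, 0.195], [0, 0, 0], 0.75],
    [[0, 0, 0], [0, 0, 0], 0.75],
    [[0, 0, 0], [0, 0, 0], 0.3],
    [[0, 0, 0], [0, 0, 0], 0.3],
    [[0, 0, 0], [0, 0, 0], 0.3],
    [[0, 0, 0], [0, 0, 0], 0.3]
  ]
}}

```text
time: 12.9
ee_pos: [0.5694, 0.0628, 0.0373]
tcp_rot: [3.141, 0.002, 2.862]
contact_force: [-0.9, -0.8, 3.2]
grip_width: 0.494
grip_force: 30.0
```

Request:
{"op": "jog_arm", "data": {
  "steps": [
    [[0, 0, -0.3], [0, 0, 0], 0.3],
    [[0, 0, -0.4], [0, 0, 0], 0.3],
    [[0, 0, -0.5], [0, 0, 0], 0.3],
    [[0, 0, -0.5], [0, 0, 0], 0.3],
    [[0, -0.35, 0], [0, 0, 0], 0.3],
    [[-0.02, -0.65, 0], [0, 0, 0], 0.3],
    [[-0.02, -0.65, 0], [0, 0, 0], 0.3],
    [[-0.02, -0.65, 0], [0, 0, 0], 0.3],
    [[-0.02, -0.65, 0], [0, 0, 0], 0.3],
    [[-0.012, -0.65, 0], [0, 0, 0], 0.3]
  ]
}}

```text
time: 14.15
ee_pos: [0.512, -0.1481, 0.1369]
tcp_rot: [-3.142, -0.003, 2.861]
contact_force: [-0.1, 0.0, -1.1]
grip_width: 0.492
grip_force: 30.0
```

Request:
{"op": "jog_arm", "data": {
  "steps": [
    [[0, -0.45, 0], [0, 0, 0], 0.3],
    [[0, -0.218, 0], [0, 0, 0], 0.3],
    [[0, 0, 0], [0, 0, 0], 0.3],
    [[0, 0, 0], [0, 0, 0], 0.3],
    [[0, 0, 0.3], [0, 0, 0], 0.3],
    [[0, 0, 0.3], [0, 0, 0], 0.3],
    [[0, 0, 0.3], [0, 0, 0], 0.3],
    [[0, 0, 0.2], [0, 0, 0], 0.3],
    [[0, 0, 0], [0, 0, 0], 0.3],
    [[0, 0, 0], [0, 0, 0], 0.3]
  ]
}}

```text
time: 15.4
ee_pos: [0.5037, -0.1851, 0.0728]
tcp_rot: [-3.141, 0.001, 2.862]
contact_force: [0.1, -0.6, -0.0]
grip_width: 0.491
grip_force: 30.0
```

Request:
{"op": "jog_arm", "data": {
  "steps": [
    [[0, 0, 0.2], [0, 0, 0], 0.3],
    [[0, 0, 0.12], [0, 0, 0], 0.3],
    [[0, 0, 0.08], [0, 0, 0], 0.3],
    [[0, 0, 0.01], [0, 0, 0], 0.3],
    [[0, 0, 0], [0, 0, 0], 0.3],
    [[0, 0, 0], [0, 0, 0], 0.56],
    [[0, 0, 0], [0, 0, 0], 0.66],
    [[0, 0, 0], [0, 0, 0], 0.66],
    [[0, 0, -0.3], [0, 0, 0], 0.66],
    [[0, 0, -0.5], [0, 0, 0], 0.66]
  ]
}}

```text
time: 16.65
ee_pos: [0.5025, -0.1844, 0.0961]
tcp_rot: [3.141, -0.002, 2.862]
contact_force: [0.2, -0.9, -0.5]
grip_width: 0.662
grip_force: 0.0
```

Request:
{"op": "jog_arm", "data": {
  "steps": [
    [[0, 0, -0.5], [0, 0, 0], 0.66],
    [[0, 0, -0.21], [0, 0, 0], 0.75],
    [[0.13, 0.3, 0], [0, 0, 0], 0.75],
    [[0.3, 0.65, 0], [0, 0, 0], 0.75],
    [[0.3, 0.65, 0], [0, 0, 0], 0.75],
    [[0.3, 0.65, 0], [0, 0, 0], 0.75],
    [[0.3, 0.65, 0], [0, 0, 0], 0.75],
    [[0.3, 0.65, 0], [0, 0, 0], 0.75],
    [[0.3, 0.65, 0], [0, 0, 0], 0.75],
    [[0.3, 0.65, 0], [0, 0, 0], 0.75]
  ]
}}

```text
time: 17.9
ee_pos: [0.4525, 0.1339, 0.1369]
tcp_rot: [-3.141, -0.003, 2.862]
contact_force: [0.1, 0.0, -0.3]
grip_width: 0.75
grip_force: 0.0
```

Request:
{"op": "jog_arm", "data": {
  "steps": [
    [[0.25, 0.6, 0], [0, 0, 0], 0.75],
    [[0.15, 0.377, 0], [0, 0, 0], 0.75],
    [[0, 0, 0], [0, 0, 0], 0.75],
    [[0, 0, 0], [0, 0, 0], 0.75],
    [[0, 0, 0], [0, 0, 0], 0.75],
    [[0, 0, 0.4], [0, 0, 0], 0.75],
    [[0, 0, 0.3], [0, 0, 0], 0.75],
    [[0, 0, 0.2], [0, 0, 0], 0.75],
    [[0, 0, 0], [0, 0, 0], 0.75],
    [[0, 0, 0], [0, 0, 0], 0.75]
  ]
}}

```text
time: 19.15
ee_pos: [0.4488, 0.1947, 0.0851]
tcp_rot: [3.141, 0.001, 2.861]
contact_force: [-0.0, 0.3, -0.5]
grip_width: 0.751
grip_force: 0.0
```

Run:
```python
from h import *
s=status.sense();go([.4485,.195,.036],s)
c=cams.calibration("wrist");im=cams.capture("wrist")
for k in ["red"]:
    for p,st in comps(im,k,200):print(k,p,st,np.round(1000*atz(c,p,.056),1))
cv2.imwrite("pics/w4.png",im)
```

```text
t 19.15 tcp [448.8 194.7  85.1] rpy [3.1410e+00 1.0000e-03 2.8614e+00] w 0.751 gf 0.0 total units [0.007 0.003 0.818]
red [319.1, 226.4] [282, 217, 74, 31, 564] [421.6 202.2  56. ]
red [319.5, 277.0] [274, 231, 92, 92, 6599] [447.1 195.1  56. ]
red [259.5, 348.2] [239, 332, 40, 33, 643] [477.1 153.2  56. ]
```

View pics/w4.png

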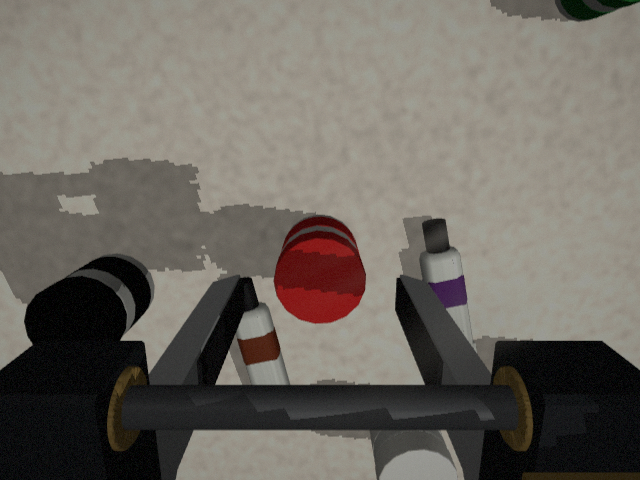

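The red lid at (320,277) is centred between the fingers, and the black and white pots are clear. I'll grasp it.

Request:
{"op": "jog_arm", "data": {
  "steps": [
    [[0, 0, 0.3], [0, 0, 0], 0.75],
    [[0, 0, 0.3], [0, 0, 0], 0.75],
    [[0, 0, 0.2], [0, 0, 0], 0.75],
    [[0, 0, 0], [0, 0, 0], 0.75],
    [[0, 0, 0], [0, 0, 0], 0.3],
    [[0, 0, 0], [0, 0, 0], 0.3],
    [[0, 0, 0], [0, 0, 0], 0.3],
    [[0, 0, 0], [0, 0, 0], 0.3],
    [[0, 0, -0.3], [0, 0, 0], 0.3],
    [[0, 0, -0.4], [0, 0, 0], 0.3]
  ]
}}

```text
time: 20.45
ee_pos: [0.4468, 0.1944, 0.0779]
tcp_rot: [-3.14, -0.003, 2.862]
contact_force: [-0.2, 0.2, -1.0]
grip_width: 0.492
grip_force: 30.0
```

Request:
{"op": "jog_arm", "data": {
  "steps": [
    [[0, 0, -0.5], [0, 0, 0], 0.3],
    [[0, 0, -0.5], [0, 0, 0], 0.3],
    [[-0.2, -0.22, 0], [0, 0, 0], 0.3],
    [[-0.41, -0.45, 0], [0, 0, 0], 0.3],
    [[-0.41, -0.45, 0], [0, 0, 0], 0.3],
    [[-0.41, -0.45, 0], [0, 0, 0], 0.3],
    [[-0.41, -0.45, 0], [0, 0, 0], 0.3],
    [[-0.41, -0.45, 0], [0, 0, 0], 0.3],
    [[-0.41, -0.45, 0], [0, 0, 0], 0.3],
    [[-0.41, -0.45, 0], [0, 0, 0], 0.3]
  ]
}}

```text
time: 21.7
ee_pos: [0.5683, -0.0526, 0.1359]
tcp_rot: [-3.141, -0.004, 2.861]
contact_force: [0.8, 0.2, -2.6]
grip_width: 0.485
grip_force: 30.0
```

Request:
{"op": "jog_arm", "data": {
  "steps": [
    [[-0.41, -0.45, 0], [0, 0, 0], 0.3],
    [[-0.35, -0.38, 0], [0, 0, 0], 0.3],
    [[-0.187, -0.215, 0], [0, 0, 0], 0.3],
    [[0, 0, 0], [0, 0, 0], 0.3],
    [[0, 0, 0], [0, 0, 0], 0.3],
    [[0, 0, 0.3], [0, 0, 0], 0.3],
    [[0, 0, 0.4], [0, 0, 0], 0.3],
    [[0, 0, 0.4], [0, 0, 0], 0.3],
    [[0, 0, 0], [0, 0, 0], 0.3],
    [[0, 0, 0], [0, 0, 0], 0.3]
  ]
}}

```text
time: 22.95
ee_pos: [0.6068, -0.1259, 0.0727]
tcp_rot: [3.142, 0.0, 2.863]
contact_force: [-0.2, 0.7, -1.2]
grip_width: 0.493
grip_force: 30.0
```

Request:
{"op": "jog_arm", "data": {
  "steps": [
    [[0, 0, 0.2], [0, 0, 0], 0.3],
    [[0, 0, 0.12], [0, 0, 0], 0.3],
    [[0, 0, 0.08], [0, 0, 0], 0.3],
    [[0, 0, 0.01], [0, 0, 0], 0.3],
    [[0, 0, 0], [0, 0, 0], 0.3],
    [[0, 0, 0], [0, 0, 0], 0.56],
    [[0, 0, 0], [0, 0, 0], 0.66],
    [[0, 0, 0], [0, 0, 0], 0.66],
    [[0, 0, -0.3], [0, 0, 0], 0.66],
    [[0, 0, -0.5], [0, 0, 0], 0.66]
  ]
}}

```text
time: 24.2
ee_pos: [0.6058, -0.1261, 0.096]
tcp_rot: [3.141, -0.002, 2.862]
contact_force: [0.7, -0.4, 0.4]
grip_width: 0.66
grip_force: 0.0
```

Request:
{"op": "jog_arm", "data": {
  "steps": [
    [[0, 0, -0.5], [0, 0, 0], 0.66],
    [[0, 0, -0.21], [0, 0, 0], 0.75],
    [[0.12, 0.35, 0], [0, 0, 0], 0.75],
    [[0.24, 0.7, 0], [0, 0, 0], 0.75],
    [[0.24, 0.7, 0], [0, 0, 0], 0.75],
    [[0.24, 0.7, 0], [0, 0, 0], 0.75],
    [[0.24, 0.7, 0], [0, 0, 0], 0.75],
    [[0.24, 0.7, 0], [0, 0, 0], 0.75],
    [[0.24, 0.7, 0], [0, 0, 0], 0.75],
    [[0.24, 0.7, 0], [0, 0, 0], 0.75]
  ]
}}

```text
time: 25.45
ee_pos: [0.5874, 0.2088, 0.1365]
tcp_rot: [-3.14, -0.003, 2.863]
contact_force: [0.8, 0.1, 0.0]
grip_width: 0.751
grip_force: 0.0
```

Request:
{"op": "jog_arm", "data": {
  "steps": [
    [[0.24, 0.7, 0], [0, 0, 0], 0.75],
    [[0.24, 0.7, 0], [0, 0, 0], 0.75],
    [[0.212, 0.545, 0], [0, 0, 0], 0.75],
    [[0, 0, 0], [0, 0, 0], 0.75],
    [[0, 0, 0], [0, 0, 0], 0.75],
    [[0, 0, 0.3], [0, 0, 0], 0.75],
    [[0, 0, 0.3], [0, 0, 0], 0.75],
    [[0, 0, 0.3], [0, 0, 0], 0.75],
    [[0, 0, 0], [0, 0, 0], 0.75],
    [[0, 0, 0], [0, 0, 0], 0.75]
  ]
}}

```text
time: 26.7
ee_pos: [0.5824, 0.3297, 0.0844]
tcp_rot: [3.141, 0.0, 2.862]
contact_force: [-0.8, -0.4, 0.1]
grip_width: 0.749
grip_force: 0.0
```

Run:
```python
from h import *
s=status.sense();go([.5825,.330,.036],s)
c=cams.calibration("wrist");im=cams.capture("wrist")
for k in ["yellow"]:
    for p,st in comps(im,k,200):print(k,p,st,np.round(1000*atz(c,p,.056),1))
cv2.imwrite("pics/w5.png",im)
```

```text
t 26.7 tcp [582.4 329.7  84.4] rpy [3.1415e+00 1.0000e-04 2.8615e+00] w 0.749 gf 0.0 total units [-0.001  0.005  0.807]
yellow [321.3, 273.4] [276, 217, 92, 107, 7198] [578.8 331.6  56. ]
```

View pics/w5.png

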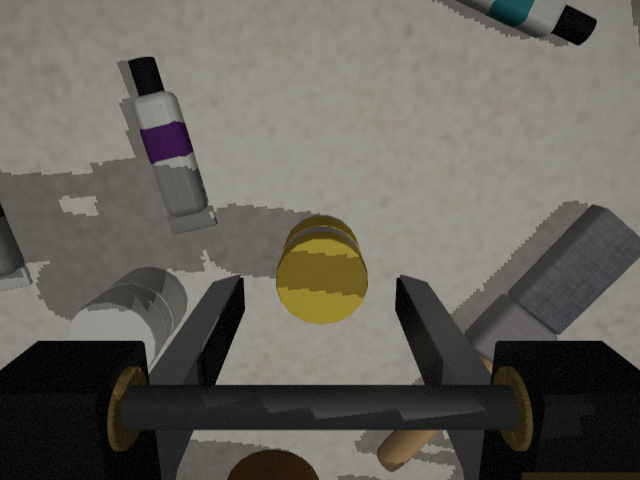

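The yellow lid at (321,275) is centred, with the white pot clear on the left. The brush lies close on the right, so I'll descend with a narrower opening.

Request:
{"op": "jog_arm", "data": {
  "steps": [
    [[0, 0, 0], [0, 0, 0], 0.64],
    [[0, 0, 0.3], [0, 0, 0], 0.64],
    [[0, 0, 0.3], [0, 0, 0], 0.64],
    [[0, 0, 0.2], [0, 0, 0], 0.64],
    [[0, 0, 0], [0, 0, 0], 0.64],
    [[0, 0, 0], [0, 0, 0], 0.3],
    [[0, 0, 0], [0, 0, 0], 0.3],
    [[0, 0, 0], [0, 0, 0], 0.3],
    [[0, 0, -0.3], [0, 0, 0], 0.3],
    [[0, 0, -0.4], [0, 0, 0], 0.3]
  ]
}}

```text
time: 28.0
ee_pos: [0.5816, 0.3295, 0.0791]
tcp_rot: [-3.141, -0.001, 2.862]
contact_force: [0.2, -0.1, -0.9]
grip_width: 0.492
grip_force: 30.0
```

Request:
{"op": "jog_arm", "data": {
  "steps": [
    [[0, 0, -0.5], [0, 0, 0], 0.3],
    [[0, 0, -0.5], [0, 0, 0], 0.3],
    [[-0.1, -0.344, 0], [0, 0, 0], 0.3],
    [[-0.19, -0.65, 0], [0, 0, 0], 0.3],
    [[-0.19, -0.65, 0], [0, 0, 0], 0.3],
    [[-0.19, -0.65, 0], [0, 0, 0], 0.3],
    [[-0.19, -0.65, 0], [0, 0, 0], 0.3],
    [[-0.19, -0.65, 0], [0, 0, 0], 0.3],
    [[-0.19, -0.65, 0], [0, 0, 0], 0.3],
    [[-0.19, -0.65, 0], [0, 0, 0], 0.3]
  ]
}}

```text
time: 29.25
ee_pos: [0.5817, 0.0213, 0.1371]
tcp_rot: [-3.14, -0.002, 2.861]
contact_force: [0.6, -0.6, -1.4]
grip_width: 0.495
grip_force: 30.0
```

Request:
{"op": "jog_arm", "data": {
  "steps": [
    [[-0.19, -0.65, 0], [0, 0, 0], 0.3],
    [[-0.19, -0.65, 0], [0, 0, 0], 0.3],
    [[-0.19, -0.65, 0], [0, 0, 0], 0.3],
    [[-0.19, -0.65, 0], [0, 0, 0], 0.3],
    [[-0.19, -0.65, 0], [0, 0, 0], 0.3],
    [[-0.124, -0.45, 0], [0, 0, 0], 0.3],
    [[0, 0, 0], [0, 0, 0], 0.3],
    [[0, 0, 0], [0, 0, 0], 0.3],
    [[0, 0, 0.3], [0, 0, 0], 0.3],
    [[0, 0, 0.3], [0, 0, 0], 0.3]
  ]
}}

```text
time: 30.5
ee_pos: [0.5837, -0.2061, 0.1008]
tcp_rot: [3.141, -0.001, 2.863]
contact_force: [-0.6, -0.9, -2.0]
grip_width: 0.491
grip_force: 30.0
```

Request:
{"op": "jog_arm", "data": {
  "steps": [
    [[0, 0, 0.3], [0, 0, 0], 0.3],
    [[0, 0, 0.2], [0, 0, 0], 0.3],
    [[0, 0, 0.2], [0, 0, 0], 0.3],
    [[0, 0, 0.12], [0, 0, 0], 0.3],
    [[0, 0, 0.07], [0, 0, 0], 0.3],
    [[0, 0, 0], [0, 0, 0], 0.3],
    [[0, 0, 0], [0, 0, 0], 0.3],
    [[0, 0, 0], [0, 0, 0], 0.3],
    [[0, 0, 0], [0, 0, 0], 0.3],
    [[0, 0, 0], [0, 0, 0], 0.3]
  ]
}}

```text
time: 31.75
ee_pos: [0.5842, -0.2073, 0.0492]
tcp_rot: [-3.142, 0.0, 2.862]
contact_force: [-0.5, -0.2, -0.4]
grip_width: 0.494
grip_force: 30.0
```

Cmd z is now about 0.0486. I'll ease it down, release, rise, and move away to look.

Request:
{"op": "jog_arm", "data": {
  "steps": [
    [[0, 0, 0.015], [0, 0, 0], 0.3],
    [[0, 0, 0], [0, 0, 0], 0.56],
    [[0, 0, 0], [0, 0, 0], 0.66],
    [[0, 0, 0], [0, 0, 0], 0.66],
    [[0, 0, -0.3], [0, 0, 0], 0.66],
    [[0, 0, -0.5], [0, 0, 0], 0.66],
    [[0, 0, -0.7], [0, 0, 0], 0.66],
    [[0, 0, -0.7], [0, 0, 0], 0.66],
    [[0.5, 0.3, -0.5], [0, 0, 0], 0.66],
    [[0.5, 0.3, -0.3], [0, 0, 0], 0.66]
  ]
}}

```text
time: 33.0
ee_pos: [0.5371, -0.1563, 0.2319]
tcp_rot: [-3.141, 0.005, 2.861]
contact_force: [0.8, -0.2, -0.5]
grip_width: 0.659
grip_force: 0.0
```

Request:
{"op": "jog_arm", "data": {
  "steps": [
    [[0.5, 0.5, -0.3], [0, 0, 0], 0.66],
    [[0.5, 0.5, -0.3], [0, 0, 0], 0.66],
    [[0.5, 0.6, 0], [0, 0, 0], 0.66],
    [[0.5, 0.6, 0], [0, 0, 0], 0.66],
    [[0, 0.6, 0], [0, 0, 0], 0.66],
    [[0, 0.6, 0], [0, 0, 0], 0.66],
    [[0, 0.6, 0], [0, 0, 0], 0.66],
    [[0, 0.5, 0], [0, 0, 0], 0.66],
    [[0, 0, 0], [0, 0, 0], 0.66],
    [[0, 0, 0], [0, 0, 0], 0.66]
  ]
}}

```text
time: 34.25
ee_pos: [0.4955, 0.136, 0.2648]
tcp_rot: [-3.141, 0.001, 2.862]
contact_force: [0.3, -0.2, 0.5]
grip_width: 0.657
grip_force: 0.0
```

Run:
```python
from h import *
print(status.sense()["contact_force"],status.sense()["ee_pos"])
a,b=cams.capture("top"),cams.capture("side")
f=lambda i:cv2.resize(i,(400,480),interpolation=cv2.INTER_CUBIC)
cv2.imwrite("pics/end.png",np.hstack([f(a[140:284,270:390+20]) if 0 else f(a[150:282,410:520]),f(b[130:262,270:380])]))
print(comps(a,"yellow")[-3:],comps(a,"red"))
for n,q in(("white",(302,203)),("black",(370,263))):
    for c in("top",):print(n,[(np.round(d["box"]).tolist(),d["conf"]) for d in cams.silhouettes("pot_"+n,c)])
```

```text
[ 0.3326836  -0.22951304  0.4989121 ] [0.49554628 0.13598983 0.26481083]
[([623.3, 182.3], [615, 175, 17, 16, 206]), ([481.2, 197.6], [462, 180, 38, 37, 921]), ([98.4, 300.2], [87, 289, 28, 23, 405])] [([445.9, 188.3], [428, 172, 37, 36, 829]), ([618.1, 213.4], [612, 208, 13, 12, 124])]
white [([300.0, 212.0, 16.0, 8.0], 0.48)]
black []
```

View pics/end.png

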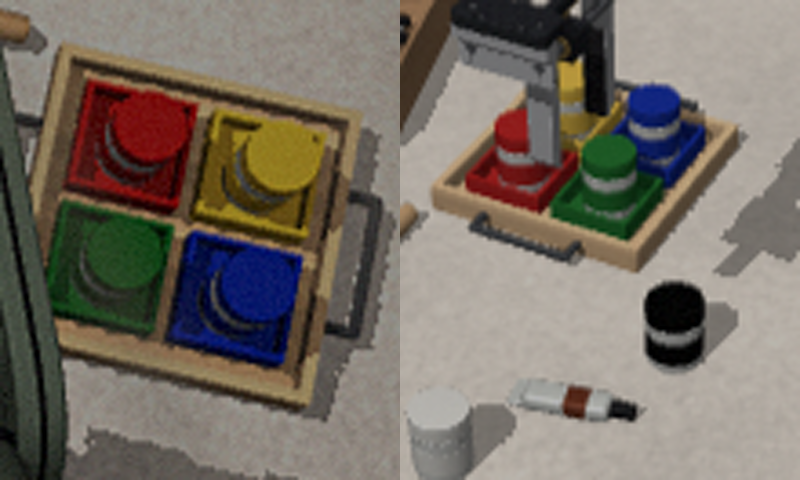

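The crops show all four pots upright in the pockets of their own colours. The black and white pots are still standing where they were, and the arm is clear. I'll hand it in.

```bash
python3 -c "
from rig import ticket
print(ticket.job_done())"
```

```text
the job is handed in; nothing more can be done
None
```

I set the red, yellow, blue and green pots upright in the pockets of their own colours, left the white and black pots where they stood, and handed the job in at about 34 s; no verdict was shown.

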